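# Raise the inspection camera to the second stop and hold it

## Task

Raise the inspection camera on its bench stand so that it takes in the whole circuit board: turn the black clamp knob on top of the mast anticlockwise until it is fully loose, then squeeze the red button in the grip and pull the head straight up by the grip, past the first stop to the second (top) stop. Finish holding it up there with the button still squeezed in, so that I can lock it off; do not let go or put anything down. Do not touch the camera, and leave the board and the other things on the bench where they are.

Things in the scene. Friction and masses are not known exactly. Their poses are not given: they have to be found in the camera images.
- stand: Bolted-down camera stand: steel foot 130 (x) x 115 (y) x 16 mm, outer tube 36 mm wide, black collar up to 157 mm. An inner tube slides up out of it with the head: a level arm 22 mm wide, 164 to 182 mm high when down, camera at its +y end, clamp knob above the mast, grip at its -y end. Origin on the bench on the mast's axis (foot from y -75 to +40 mm); z up, y along the arm to the camera.
- mast (a joint): Height of the head in m: 0 down, 0.050 first stop, 0.100 second stop and end of travel. A sprung pin locks it at each (1 mm play) whenever the button is out; with the button in and the knob loose it slides freely past the first stop (friction 1.5 N), and its weight of about 7 N would make it drop.
- clamp (a joint): Turn of the clamp knob in rad. Starts tight, 0 to 0.35, and the mast cannot slide. Loosens anticlockwise seen from above (+z) up to its end at 1.6; from 1.2 on the mast is free. Needs about 0.08 N m, stays where it is left.
- clamp_grip (a point): Where to pinch the clamp knob, on its vertical axis: a black upright bar 46 mm long, 12 mm thick, 28 mm high, yellow line on top. 13 mm below the bar's top, 31 mm above the arm. At joint value 0 the bar lies along the arm; the point turns with it, its x axis across the bar's thickness. The grip's edge is 81 mm away along the arm, its top 10 mm lower than the knob's.
- grip: Black upright block at the arm's -y end, 34 (x) x 28 (y) x 56 mm high, 95 mm from the mast's axis. Origin at the centre of its underside, 160 mm above the bench when down; axes as the stand's. The red button is on its +x face: pinch across x, one finger on the button, the other on the plain back face.
- grip_center (a point): Middle of the grip at the height of the button, 30 mm above the grip's underside: where to centre a pinch across x (43 mm wide with the button out, 37 mm with it in).
- button_face (a point): Centre of the outer face of the red telescope button, 20 mm wide and 28 mm high, standing 9 mm proud of the grip's +x face when out.
- release (a joint): How far the red button is pressed in, in m: 0 out, 0.006 fully in; the sprung button takes about 6 N. Above 0.004 the pin is withdrawn and the mast is unlocked.
- camera: White camera tube with black lens end, 45 mm wide and 95 mm high, hanging from the arm's +y end 115 mm from the mast's axis, over the board, level with the arm at its top. Origin on its axis at mid-height of the arm. Not to be touched.
- board: Loose green circuit board 170 x 170 mm, parts up to 33 mm high, lying under the camera beside the foot. Origin at the centre of its underside. To be left alone.
- battery: Loose 9 V block battery 26 x 48 x 17 mm lying by the stand on the grip's side. To be left alone.
- driver: Loose screwdriver, 190 mm, orange handle about 30 mm thick, lying near the foot on the robot's side of the grip. To be left alone.
- dome: Loose white dome camera 148 mm wide, 106 mm high with a dark dome, on the left of the bench. To be left alone.
- drives: Loose stack of four hard drives, 150 x 105 x 104 mm high, on the far left. To be left alone.
- spray: Loose white spray bottle, 84 mm wide, 243 mm high, on the left near the robot. To be left alone.
- remote: Loose dark remote control 165 x 48 x 20 mm on the right. To be left alone.
- tray: Loose blue open parts tray 80 x 120 x 28 mm on the right near the robot. To be left alone.
Not all that is in view belongs to the job. What is shaped like the stand but green is not meant.

How it is judged:
By the outcome, as a careful person would: the job done as asked, in the order asked, and still so for the second after the job is handed in, while the arm keeps its last pose, push and grip.
It also fails if it takes over 45 s, if anything falls off the work surface, if the arm or the gripper's body presses on something with over 40 N, if the wrist force passes 120 N, or if a joint passes its speed limit or range.

## Robot

A 6-joint arm with a two-finger parallel gripper is mounted at the origin on the work surface. World frame = base frame: x ahead of the robot, y to its left, z up, the work surface at z = 0. Lengths are in m, angles in rad, forces in N, time in s.
With the tool pointing down it reaches from about 0.35 to 0.775 m from the base axis. Payload 5.5 kg.
Tool frame: the origin (TCP) lies on the centre line of the jaws, within the pads' length; the fingertips stand 11 mm ahead of it and the grasp point (between the pads) lies 8 mm behind it (env.tip_extent is the distance from the TCP to the fingertips, in m); z points along the fingers, y is the line along which they close (so a half turn about z gives the same grasp; the last joint's range is limited). The gripper opens to 85 mm and grips with 20 to 120 N. Pads are 22 mm wide; open, the fingers measure 114 mm over their backs; the gripper's body (76 mm by 85 mm) begins 54 mm behind the grasp point. The pads swing forward as they close: fully open they stand 13 mm farther back than shut.
Start: joints at [-1.339, 0.313, 0.046, 1.304, 0, 1.431], TCP at [0.209, -0.536, 0.216] pointing down, gripper open.
Joint ranges: [-2.76, 2.76], [-0.86, 1.69], [-1.03, 1.26], [-2.2, 2.34], [-1.47, 1.5], [-3.14, 3.14]. Speed limits (rad/s): [2.57, 2.57, 3.14, 3.14, 3.14, 3.14].

## Interface

Orientations are given as a unit quaternion [w, x, y, z].
In Python, from workcell import env gives the robot as it stands.
- The arm moves only by the shell command python3 -m jog 'ROWS' [FORCE]. ROWS is JSON, a list of rows, each a list of 5 numbers: the gripper's target within -1 to 1 (shut at 1, half-way at 0, fully open at -1), then the shift along the tool's x, y, z in m, then the turn about the tool's z in degrees. In form: [[fingers, tx, ty, tz, turn], ...]. A call has 1 to 5 rows; each row shifts and turns the commanded pose from where the row before left it, along the tool's axes as they then stand; what a row does not reach is not made up. A row lasts 1/12 s, in which the tool goes at most 41.7 mm and 7.16 degrees, less where a joint would pass 70% of its speed; a pose out of reach is approached as far as the arm can. A call is refused whole if a number of a shift passes 0.0417 or a number of a turn 7.16, either way. A call with a gripper value outside its range is refused whole. The fingers move at their own pace and stop on an object; FORCE is the grip in N (left out, the last holds). Time passes only in rows, so rows that do not move let the fingers close. It gives the time, the measured TCP pose, the force, the opening and the grip force at its end, in the units of the state.
- env.get_state(): the state, without advancing time (a new reading comes with each control period).
- env.read_camera(name): name is "side" or "top"; returns a dict with "img" (420x560x3 uint8, red, green, blue), "fov_y" (degrees; the focal length in pixels is half the picture's height over the tangent of half this angle, whatever the lens; pixels are square), "cx", "cy" (the principal point, pixels), "T" (4x4, takes a point from camera to world coordinates). Camera axes: x right, y up, looking along -z (the intrinsics and any distortion apply to the point x, -y, -z); pixel columns grow to the right and rows downward; lengths in m; the calibration is good to about 2 mm. A picture is of the moment at which its call begins. There is no depth.
- env.hand_in(): hands the job in; it is judged then, once.
The state is a dict: "clock": time; "joint_pos": joint angles; "qvel": joint speeds; "tau": joint torques, N m; "tcp_pos": TCP position; "orientation": TCP orientation; "wrist_force": force on the tool from outside, world axes, zero at the start; "ft_torque": the same for the moment, N m; "finger_gap": finger opening in m; "grip_force": force on a finger pad.
Only numpy, scipy, OpenCV 4.12 (cv2) and the standard library are available. Lean on these libraries where they do the work, as an engineer would, in place of code of your own. Each camera call takes 0.05 s, during which the arm holds its last target. There are 200 camera calls.

## Working session

There is one attempt and no reset: what is moved stays moved. The work goes in short steps, Python scripts to look and compute and a shell command to move; the robot and the scene stay as the last step left them, time stands still between calls to the robot, and variables do not carry over. Pictures are saved under pics/ and viewed, at most 10 in all, crops included, and the job is handed in when it is done.

```bash
ls; mkdir -p pics; python3 - <<'E'
from workcell import env
import cv2,numpy as np
for n in ("side","top"):
    c=env.read_camera(n); cv2.imwrite(f"pics/{n}0.png",c["img"][:,:,::-1])
    print(n,{k:v for k,v in c.items() if k!="img"})
print(env.get_state(), env.tip_extent)
E
```

```text
pics
side {'fov_y': 42.48419900344942, 'cx': 286.8476774635485, 'cy': 195.8512447938916, 'T': array([[ 0.93396873,  0.24757967, -0.25769502,  0.13720245],
       [-0.35722556,  0.66621952, -0.65463078, -1.03206154],
       [ 0.00960818,  0.70345993,  0.71066998,  1.21520872],
       [ 0.        ,  0.        ,  0.        ,  1.        ]])}
top {'fov_y': 54.50181299950755, 'cx': 279.0361014255535, 'cy': 208.26018893983542, 'T': array([[ 0.01780508,  0.9946251 , -0.10199946,  0.38742738],
       [-0.99969331,  0.0194658 ,  0.0153094 , -0.07078427],
       [ 0.01721262,  0.10169559,  0.99466664,  1.30009377],
       [ 0.        ,  0.        ,  0.        ,  1.        ]])}
{'clock': 0.1, 'joint_pos': array([-1.33862469e+00,  3.13898890e-01,  4.50821272e-02,  1.30359682e+00,
        3.99834810e-05,  1.43121414e+00]), 'qvel': array([-0.00023865, -0.00063788,  0.00137878,  0.00201341,  0.00162649,
       -0.00060865]), 'tau': array([ 1.90896426e-03, -4.81726098e+01,  2.99243546e+01,  1.28018091e-02,
       -1.14571258e-04, -3.76708840e-06]), 'tcp_pos': array([ 0.20876939, -0.53524503,  0.21540881]), 'orientation': array([-8.08688137e-04,  9.82774249e-01,  1.84808334e-01, -1.74515904e-05]), 'wrist_force': array([-0.46233118, -0.08005061, -0.12488551]), 'ft_torque': array([-0.0015527 , -0.01043837,  0.02836063]), 'grip_force': 0.0, 'finger_gap': 0.08516508664915172} 0.011
```

View pics/side0.png

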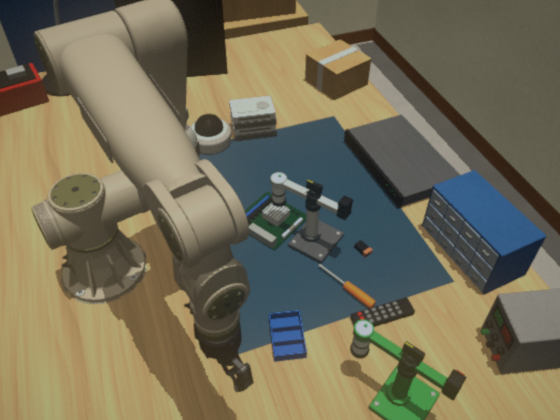

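View pics/top0.png

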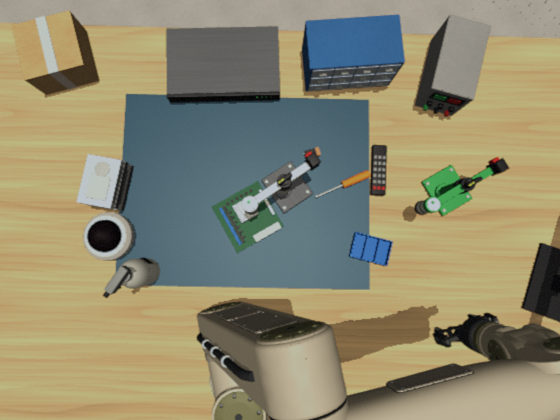

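Two stand-shaped things: the grey/white one at top (283,182), side (313,200), and the green one at top (460,188), side (405,370). The grey one, with a white arm and the camera over the board, is the one meant; the green one is excluded. I'll confirm it in a crop.

```bash
cat > h.py <<'E'
import numpy as np,cv2,sys
from workcell import env
def cam(n):
    c=env.read_camera(n); c["f"]=c["img"].shape[0]/2/np.tan(np.radians(c["fov_y"]/2)); return c
def ray(c,u,v):
    d=c["T"][:3,:3]@np.array([(u-c["cx"])/c["f"],-(v-c["cy"])/c["f"],-1]); return c["T"][:3,3],d
def plane(c,u,v,z):
    o,d=ray(c,u,v); return o+d*(z-o[2])/d[2]
def proj(c,p):
    q=c["T"][:3,:3].T@(np.asarray(p)-c["T"][:3,3]); return np.array([c["cx"]+c["f"]*q[0]/-q[2], c["cy"]-c["f"]*q[1]/-q[2]])
def tri(a,pa,b,pb):
    o1,d1=ray(a,*pa);o2,d2=ray(b,*pb)
    s=np.linalg.lstsq(np.c_[d1,-d2],o2-o1,rcond=None)[0]
    p,q=o1+d1*s[0],o2+d2*s[1]; return (p+q)/2,np.linalg.norm(p-q)
E
python3 - <<'E'
from h import *
t,s=cam("top"),cam("side")
def crop(c,x,y,w=100,h=120): return cv2.resize(c["img"][y:y+h,x:x+w,::-1],None,fx=4,fy=4,interpolation=cv2.INTER_CUBIC)
cv2.imwrite("pics/crop1.png",np.hstack([crop(t,235,135),crop(s,262,160)]))
for n,c,box in(("top",t,(235,135,335,255)),("side",s,(262,160,362,280))):
    hsv=cv2.cvtColor(c["img"],cv2.COLOR_RGB2HSV); x0,y0,x1,y1=box
    for nm,lo,hi in(("red",(0,150,70),(5,255,255)),("red2",(172,150,70),(180,255,255)),("yellow",(20,120,90),(35,255,255)),("white",(0,0,150),(180,45,255)),("black",(0,0,0),(180,255,45))):
        m=cv2.inRange(hsv,lo,hi)[y0:y1,x0:x1]
        k,l,st,ce=cv2.connectedComponentsWithStats(m)
        print(n,nm,[(ce[i].round(1)+[x0,y0]).tolist()+[int(st[i,4])]for i in range(1,k) if st[i,4]>4])
E
```

```text
top red [[308.0, 153.8, 24]]
top red2 []
top yellow [[280.2, 180.6, 15]]
top white [[299.3, 170.3, 154], [289.7, 165.9, 9], [266.0, 181.0, 9], [254.5, 201.8, 614], [324.4, 192.3, 29], [307.0, 191.3, 7], [284.1, 207.1, 8], [266.7, 231.3, 223]]
top black [[311.1, 164.0, 45], [284.4, 181.0, 21], [286.0, 187.9, 34], [258.3, 208.3, 7]]
side red []
side red2 []
side yellow [[310.0, 181.0, 9]]
side white [[287.0, 181.9, 270], [328.2, 201.8, 115], [275.0, 208.4, 69], [297.5, 221.0, 26], [285.6, 232.2, 20], [267.4, 235.4, 71]]
side black [[360.6, 160.8, 5], [312.9, 196.7, 309], [344.3, 207.8, 232], [266.4, 203.2, 24], [280.2, 203.3, 23], [315.8, 239.2, 6], [358.8, 246.6, 57]]
```

View pics/crop1.png

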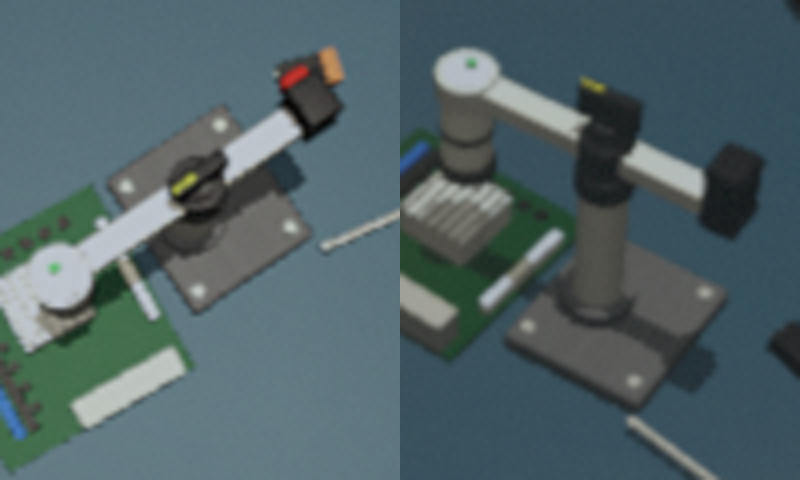

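The crop confirms the grey stand. In top the camera cap is at (249,202), the knob bar at (284,181) lying along the arm with its yellow line, the grip at (312,160), and the red button on the grip's upper-left (+x) side at (308,154).

```bash
python3 - <<'E'
from h import *
t,s=cam("top"),cam("side")
T=lambda x,y:(235+x/4-.4,135+y/4-.4); S=lambda x,y:(262+(x-400)/4-.4,160+y/4-.4)
b=[plane(t,*T(*q),.016) for q in((220,125),(126,187),(290,227),(198,291))]
bs=[plane(s,*S(*q),.016) for q in((528,326),(634,380),(705,292))]
for q in b:print("bolt",q[:2].round(4))
for q in bs:print("boltS",q[:2].round(4))
fc=np.mean(b,0);print("foot c",fc.round(4), "side diag", ((bs[0]+bs[2])/2).round(4))
c,e=tri(t,T(55,268),s,S(470,63));print("cam cap",c.round(4),e)
y,e=tri(t,(280.2,180.6),s,(310,181));print("yellow",y.round(4),e, plane(t,280.2,180.6,.226),plane(s,310,181,.226))
r=plane(t,308,153.8,.204);print("red",r)
d1=(b[0]+b[2]-b[1]-b[3])[:2]/2 ; d2=(b[1]+b[0]-b[3]-b[2])[:2]/2
print("foot axes",d1,d2,np.degrees(np.arctan2(d1[1],d1[0])),np.degrees(np.arctan2(d2[1],d2[0])))
v=(c-r)[:2];print("arm dir cap-red",np.degrees(np.arctan2(v[1],v[0])))
E
```

```text
bolt [ 0.6562 -0.1219]
bolt [ 0.6045 -0.0478]
bolt [ 0.575  -0.1789]
bolt [ 0.5223 -0.1065]
boltS [ 0.5247 -0.1058]
boltS [ 0.5767 -0.178 ]
boltS [ 0.658 -0.121]
foot c [ 0.5895 -0.1138  0.016 ] side diag [ 0.5914 -0.1134  0.016 ]
cam cap [ 0.5182 -0.0034  0.1879] 3.23317649223078e-05
yellow [ 0.5728 -0.0893  0.2249] 0.0017237701076115918 [ 0.57177839 -0.08909973  0.226     ] [ 0.57320245 -0.09050604  0.226     ]
red [ 0.65155368 -0.16444149  0.204     ]
foot axes [ 0.05220834 -0.07326371] [0.0817166 0.0578611] -54.52600987228796 35.30117977028473
arm dir cap-red 129.6303556702914
```

```bash
python3 -m jog '[[-1,0,0,-0.04,0],[-1,0,0,-0.04,0],[-1,0,0,-0.04,0],[-1,0.0168,-0.009,0,0],[-1,0.0337,-0.0181,0,0]]'
python3 -m jog '[[-1,0.0337,-0.0181,0,0],[-1,0.0337,-0.0181,0,0],[-1,0.0337,-0.0181,0,0],[-1,0.0337,-0.0181,0,0],[-1,0.0337,-0.0181,0,0]]'
python3 -m jog '[[-1,0.0337,-0.0181,0,0],[-1,0.0337,-0.0181,0,0],[-1,0.0337,-0.0181,0,0],[-1,0.0337,-0.0181,0,0],[-1,0,0,0,-7]]'
python3 -c "
from workcell import env;print(env.get_state()['joint_pos'])"
```

```text
clock: 0.72
tcp_pos: [0.2451, -0.4959, 0.3387]
orientation: [0.004, 0.983, 0.182, -0.0]
wrist_force: [0.2, 0.4, 0.6]
finger_gap: 0.0852
grip_force: 0.0
clock: 1.13
tcp_pos: [0.371, -0.3451, 0.3363]
orientation: [0.0, 0.983, 0.185, 0.0]
wrist_force: [0.2, -1.0, 0.4]
finger_gap: 0.0851
grip_force: 0.0
clock: 1.55
tcp_pos: [0.4727, -0.2252, 0.3361]
orientation: [-0.001, 0.969, 0.247, 0.001]
wrist_force: [-1.2, -1.0, -0.5]
finger_gap: 0.0853
grip_force: 0.0
[-0.59938524  0.20816044  0.19798928  1.56036334  0.00234461  2.04279451]
```

```bash
python3 -m jog '[[-1,0,0,0,-7],[-1,0,0,0,-7],[-1,0,0,0,-7],[-1,0,0,0,-7],[-1,0,0,0,-7]]' >/dev/null
python3 -m jog '[[-1,0,0,0,-7],[-1,0,0,0,-7],[-1,0,0,0,-7],[-1,0,0,0,-7],[-1,0,0,0,-7]]' >/dev/null
python3 -m jog '[[-1,0,0,0,-7],[-1,0,0,0,-7],[-1,0,0,0,-7],[-1,0,0,0,-5.7],[-0.2,0,0,0,0]]'
cat >> h.py <<'E'
def shift(goal,yaw=None):
    "tool-axis shift from measured pose to world goal of the TCP"
    from scipy.spatial.transform import Rotation as R
    s=env.get_state();q=s["orientation"];r=R.from_quat(np.r_[q[1:],q[0]])
    X=r.as_matrix()[:,0];print("yaw x",np.degrees(np.arctan2(X[1],X[0])).round(2),"q6",s["joint_pos"][5].round(2),"shift",(r.inv().apply(np.asarray(goal)-s["tcp_pos"])).round(4))
E
python3 -c "
from h import *
shift([.581,-.099,.31])"
```

```text
clock: 2.8
tcp_pos: [0.4695, -0.2302, 0.3362]
orientation: [0.0, 0.461, 0.888, -0.0]
wrist_force: [0.0, 0.5, -0.0]
finger_gap: 0.0753
grip_force: 0.0
yaw x 125.14 q6 0.35 shift [0.043  0.1667 0.0262]
```

```bash
python3 -m jog '[[-0.2,0.0086,0.0333,0.005,0],[-0.2,0.0086,0.0333,0.005,0],[-0.2,0.0086,0.0333,0.005,0],[-0.2,0.0086,0.0333,0.005,0],[-0.2,0.0086,0.0333,0.005,0]]' >/dev/null
python3 -m jog '[[-0.2,0,0,0,0],[-0.2,0,0,0.02,0],[-0.2,0,0,0.02,0],[0.1,0,0,0,0],[0.1,0,0,0,0]]'
python3 - <<'E'
from h import *
shift([.581,-.099,.221])
t,s=cam("top"),cam("side")
def crop(c,x,y,w=100,h=120): return cv2.resize(c["img"][y:y+h,x:x+w,::-1],None,fx=4,fy=4,interpolation=cv2.INTER_CUBIC)
cv2.imwrite("pics/crop2.png",np.hstack([crop(t,235,135),crop(s,262,130)]))
E
```

```text
clock: 3.63
tcp_pos: [0.5802, -0.0994, 0.2704]
orientation: [-0.001, 0.463, 0.887, -0.0]
wrist_force: [-0.5, 0.2, 0.2]
finger_gap: 0.0385
grip_force: 0.0
yaw x 124.9 q6 0.66 shift [-0.0002  0.001   0.0494]
```

View pics/crop2.png

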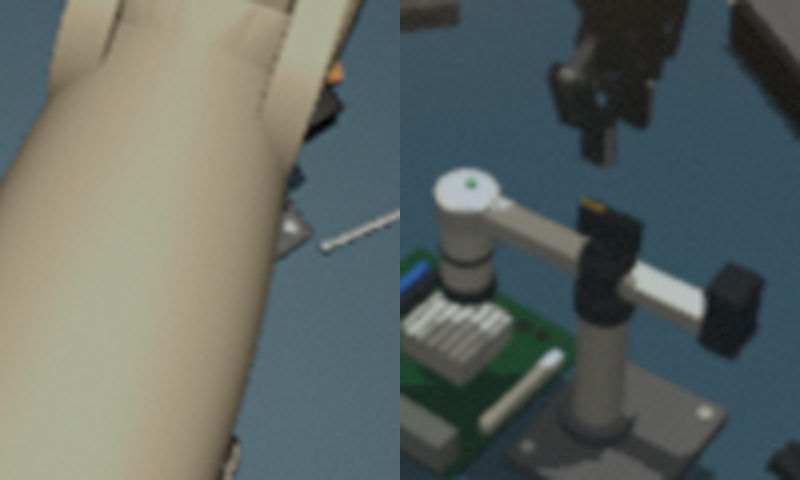

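The side view shows the jaws (near fingertip at crop (598,150)) directly above the knob bar, with the knob at (607,225), and nothing disturbed. I'll lower 65 mm so the grasp point reaches 0.213, and pinch.

```bash
python3 -m jog '[[0.1,0,0.001,0.02,-0.4],[0.1,0,0,0.02,0],[0.1,0,0,0.015,0],[0.1,0,0,0.01,0],[0.1,0,0,0,0]]' 25
python3 -m jog '[[1,0,0,0,0],[1,0,0,0,0],[1,0,0,0,0],[1,0,0,0,0],[1,0,0,0,0]]'
python3 -c "
from h import *
shift([.581,-.099,.205]);print(env.get_state()['ft_torque'])"
```

```text
clock: 4.15
tcp_pos: [0.5814, -0.099, 0.2051]
orientation: [-0.001, 0.459, 0.888, -0.0]
wrist_force: [-1.2, 0.4, -0.6]
finger_gap: 0.0383
grip_force: 0.0
clock: 4.57
tcp_pos: [0.5811, -0.1005, 0.2078]
orientation: [0.0, 0.459, 0.888, -0.002]
wrist_force: [-4.8, -4.0, 2.5]
finger_gap: 0.011
grip_force: 25.8
yaw x 125.34 q6 0.65 shift [0.0012 0.0008 0.0028]
[-0.85067549  1.10441864  0.06665431]
```

```bash
python3 -m jog '[[1,0,-0.002,0,0],[1,0,0,0,0],[1,0,0,0,0]]'
```

```text
clock: 4.82
tcp_pos: [0.581, -0.1006, 0.2078]
orientation: [0.001, 0.459, 0.889, -0.0]
wrist_force: [-2.4, -1.2, 6.9]
finger_gap: 0.0107
grip_force: 26.2
```

```bash
python3 -m jog '[[1,0,0,-0.004,0],[1,0,0,0,0],[1,0,0,0,0]]'
```

```text
clock: 5.07
tcp_pos: [0.5807, -0.1005, 0.2091]
orientation: [-0.0, 0.459, 0.889, -0.0]
wrist_force: [2.6, -2.9, -9.6]
finger_gap: 0.0106
grip_force: 26.2
```

```bash
python3 -m jog '[[1,0,0,0.002,0],[1,0,0,0,-5],[1,0,0,0,-5],[1,0,0,0,-5],[1,0,0,0,-5]]'
python3 -m jog '[[1,0,0,0,-5],[1,0,0,0,-5],[1,0,0,0,-5],[1,0,0,0,-5],[1,0,0,0,0]]'
python3 -c "
from h import *
shift([.581,-.1,.207]);print(env.get_state()['ft_torque'])"
```

```text
clock: 5.48
tcp_pos: [0.5809, -0.1002, 0.208]
orientation: [0.0, 0.295, 0.955, 0.0]
wrist_force: [3.0, -2.8, -5.9]
finger_gap: 0.0106
grip_force: 26.5
clock: 5.9
tcp_pos: [0.5811, -0.0999, 0.208]
orientation: [0.0, 0.126, 0.992, 0.0]
wrist_force: [3.5, -2.0, -6.8]
finger_gap: 0.0107
grip_force: 26.5
yaw x 165.53 q6 -0.05 shift [ 0.     -0.0001  0.001 ]
[-0.36180702 -0.84471451  0.04483467]
```

```bash
python3 -m jog '[[1,0,0,0.002,-5],[1,0,0,0,-5],[1,0,0,0,-5],[1,0,0,0,-5],[1,0,0,0,-5]]'
python3 -m jog '[[1,0,0,0,-5],[1,0,0,0,-5],[1,0,0,0,-5],[1,0,0,0,-5],[1,0,0,0,-5]]'
python3 -m jog '[[1,0,0,0,-2],[1,0,0,0,-1],[1,0,0,0,0]]'
python3 -c "
from h import *
shift([.581,-.1,.207]);print(env.get_state()['ft_torque'])"
```

```text
clock: 6.32
tcp_pos: [0.5813, -0.0995, 0.2079]
orientation: [0.002, -0.092, 0.996, 0.0]
wrist_force: [1.5, 1.7, 2.6]
finger_gap: 0.0107
grip_force: 27.4
clock: 6.73
tcp_pos: [0.581, -0.0991, 0.2078]
orientation: [0.001, -0.305, 0.952, 0.0]
wrist_force: [1.2, 1.3, 2.7]
finger_gap: 0.0103
grip_force: 27.4
clock: 6.98
tcp_pos: [0.5811, -0.0991, 0.2078]
orientation: [0.001, -0.328, 0.945, 0.0]
wrist_force: [0.7, 4.0, 6.8]
finger_gap: 0.0104
grip_force: 28.2
yaw x -141.68 q6 -0.97 shift [ 0.0006 -0.0006  0.0008]
[ 0.77146591 -0.09698764 -0.29030034]
```

```bash
python3 -m jog '[[0.1,0,0,0,1],[0.1,0,0,0,0],[0.1,0,0,0,0],[0.1,0,0,0,0],[0.1,0,0,-0.005,0]]'
python3 -m jog '[[0.1,0,0,-0.02,0],[0.1,0,0,-0.03,0],[0.1,0,0,-0.03,0],[-0.5,0,0,0,7],[-0.5,0,0,0,7]]'
python3 -m jog '[[-0.5,0,0,0,7],[-0.5,0,0,0,7],[-0.5,0,0,0,7],[-0.5,0,0,0,7],[-0.5,0,0,0,7]]' >/dev/null
python3 -m jog '[[-0.5,0,0,0,7],[-0.5,0,0,0,7],[-0.5,0,0,0,7],[-0.5,0,0,0,7],[-0.5,0,0,0,7]]' >/dev/null
python3 -m jog '[[-0.5,0,0,0,7],[-0.5,0,0,0,1],[-0.5,0,0,0,0]]'
python3 - <<'E'
from h import *
shift([.6384,-.1753,.28])
s=cam("side")
cv2.imwrite("pics/crop3.png",cv2.resize(s["img"][120:270,232:382,::-1],None,fx=4,fy=4,interpolation=cv2.INTER_CUBIC))
E
```

```text
clock: 7.4
tcp_pos: [0.5796, -0.1, 0.21]
orientation: [-0.001, -0.32, 0.947, 0.001]
wrist_force: [-0.5, 0.6, -1.2]
finger_gap: 0.0386
grip_force: 0.0
clock: 7.82
tcp_pos: [0.5816, -0.1006, 0.2941]
orientation: [0.002, -0.2, 0.98, -0.001]
wrist_force: [0.1, -0.1, -0.2]
finger_gap: 0.0616
grip_force: 0.0
clock: 8.9
tcp_pos: [0.5804, -0.1001, 0.2913]
orientation: [0.0, 0.458, 0.889, -0.0]
wrist_force: [-0.2, 0.2, -0.7]
finger_gap: 0.0644
grip_force: 0.0
yaw x 125.51 q6 0.64 shift [-0.0949  0.0036  0.0113]
```

View pics/crop3.png

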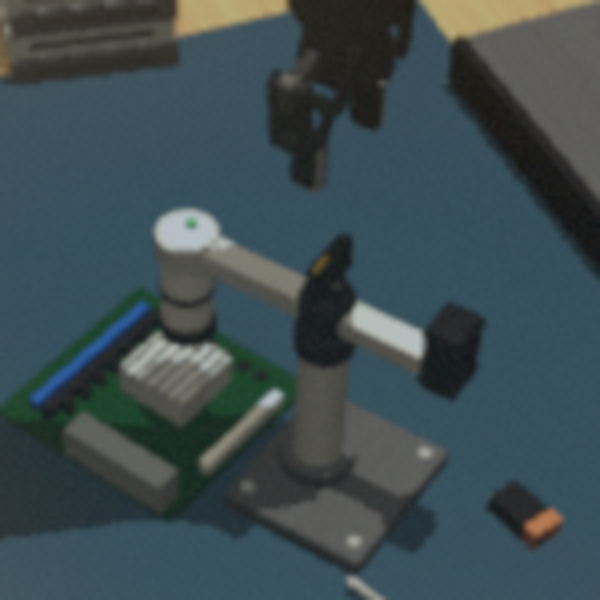

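The knob now lies across the arm (crop (327,275)), with the hand clear above it; the grip is at crop (452,350). Moving above the grip.

```bash
python3 -m jog '[[-0.5,-0.0317,0.0012,0,0],[-0.5,-0.0317,0.0012,0,0],[-0.5,-0.0315,0.0012,0,0],[-0.5,0,0,0.02,0],[-0.5,0,0,0.02,0]]'
python3 - <<'E'
from h import *
shift([.6384,-.1753,.182])
s=cam("side")
g=np.array([.636,-.177,0]);X=np.array([.816,.578,0]);Y=np.array([-.578,.816,0])
im=cv2.resize(s["img"][120:270,262:412,::-1],None,fx=4,fy=4,interpolation=cv2.INTER_CUBIC)
for a in(-.017,.017):
  for b in(-.014,.014):
    for z in(.16,.216):
      u=(proj(s,g+a*X+b*Y+[0,0,z])-[262,120]+.4)*4
      cv2.circle(im,tuple(int(v) for v in u.round()),3,(0,255,255),-1)
cv2.imwrite("pics/crop4.png",im)
E
```

```text
clock: 9.37
tcp_pos: [0.6404, -0.1778, 0.2508]
orientation: [0.001, 0.458, 0.889, 0.0]
wrist_force: [-0.8, -0.1, -1.1]
finger_gap: 0.0637
grip_force: 0.0
yaw x 125.44 q6 0.56 shift [ 0.0034 -0.0003  0.0688]
```

View pics/crop4.png

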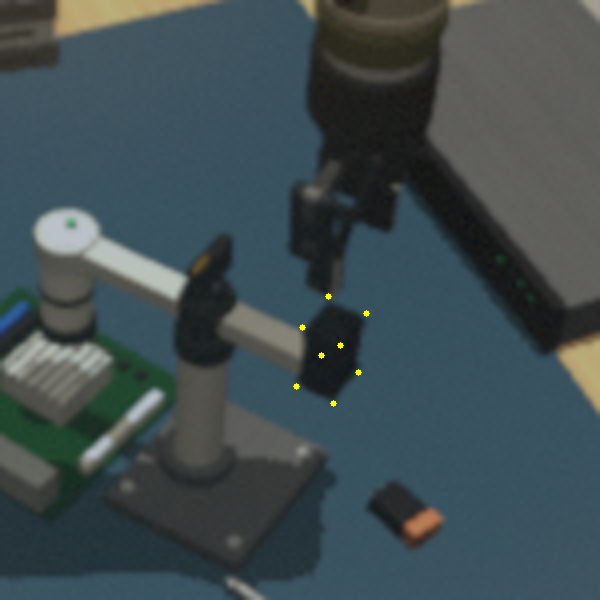

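The predicted grip corners fall on the black grip (crop x 300–366, y 297–404), so the estimate holds to about 2 mm. Descending.

```bash
python3 -m jog '[[-0.5,0,0,0,0],[-0.5,0,0,0.02,0],[-0.5,0,0,0.02,0]]'
python3 -c "
from h import *
shift([.6384,-.1753,.182])"
```

```text
clock: 9.67
tcp_pos: [0.6395, -0.1756, 0.2139]
orientation: [0.003, 0.458, 0.889, 0.0]
wrist_force: [0.8, 0.7, -0.2]
finger_gap: 0.0642
grip_force: 0.0
yaw x 125.51 q6 0.56 shift [ 0.001  -0.0009  0.0319]
```

```bash
python3 -m jog '[[-0.5,0.001,-0.001,0.016,0],[-0.5,0,0,0.013,0],[-0.5,0,0,0,0],[0.2,0,0,0,0],[0.2,0,0,0,0]]' 50
python3 -m jog '[[1,0,0,0,0],[1,0,0,0,0],[1,0,0,0,0],[1,0,0,0,0],[1,0,0,0,0]]'
python3 -c "
from h import *
shift([.6384,-.1753,.182]);print(env.get_state()['ft_torque'])"
```

```text
clock: 10.08
tcp_pos: [0.6379, -0.175, 0.1844]
orientation: [0.001, 0.458, 0.889, 0.0]
wrist_force: [1.6, 3.9, 6.4]
finger_gap: 0.041
grip_force: 5.5
clock: 10.5
tcp_pos: [0.6354, -0.1768, 0.1855]
orientation: [0.001, 0.459, 0.888, -0.002]
wrist_force: [-10.7, -5.3, 7.1]
finger_gap: 0.0342
grip_force: 51.5
yaw x 125.32 q6 0.56 shift [-0.0005  0.0033  0.0035]
[-0.28115479  1.2511603  -0.03473539]
```

```bash
python3 -m jog '[[1,0,-0.003,0,0],[1,0,0,-0.004,0],[1,0,0,-0.004,0],[1,0,0,-0.004,0],[1,0,0,0,0]]'
python3 -c "
from h import *
shift([.6384,-.1753,.182]);print(env.get_state()['ft_torque'])"
```

```text
clock: 10.92
tcp_pos: [0.6345, -0.1765, 0.1886]
orientation: [-0.003, 0.458, 0.889, 0.0]
wrist_force: [7.8, -2.2, -26.9]
finger_gap: 0.0328
grip_force: 55.5
yaw x 125.43 q6 0.56 shift [-0.0013  0.0039  0.0066]
[-0.04160609 -2.40730549  0.08272504]
```

```bash
python3 -m jog '[[1,0,0.001,0,0],[1,0,0,0,0],[1,0,0,0,0]]' 60
python3 - <<'E'
from h import *
shift([.6384,-.1753,.182]);print(env.get_state()['ft_torque'])
s=cam("side")
cv2.imwrite("pics/crop5.png",cv2.resize(s["img"][130:250,270:390,::-1],None,fx=5,fy=5,interpolation=cv2.INTER_CUBIC))
E
```

```text
clock: 11.17
tcp_pos: [0.6345, -0.1765, 0.1886]
orientation: [-0.003, 0.459, 0.889, -0.001]
wrist_force: [5.1, -4.3, -27.1]
finger_gap: 0.0326
grip_force: 64.0
yaw x 125.4 q6 0.56 shift [-0.0013  0.0039  0.0066]
[-0.35891073 -1.94436239  0.11004935]
```

View pics/crop5.png

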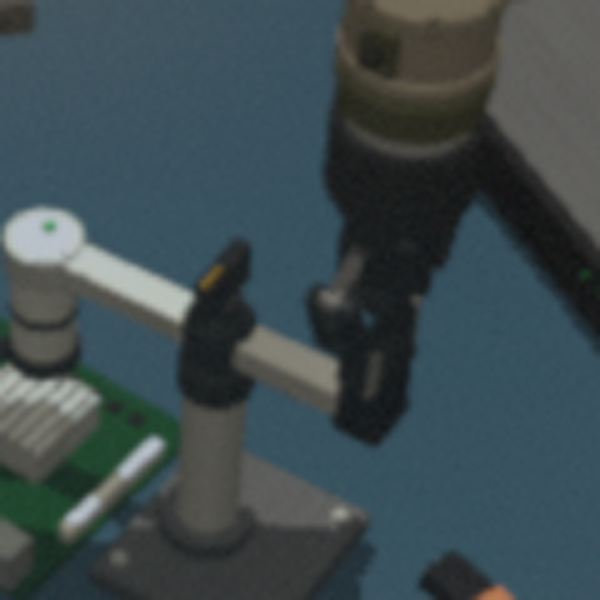

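The head has not risen: the cap is still at side (278.6,177), and the pull is 27 N. The knob is clearly across the arm, so the pin seems not to be withdrawn. I'll unload it vertically, squeeze harder and watch the gap.

```bash
python3 -m jog '[[1,0,0,0.004,0],[1,0,0,0.001,0],[1,0,0,0,0]]'
python3 -m jog '[[1,0,0,0,0],[1,0,0,0,0],[1,0,0,0,0]]' 110
python3 -c "
from h import *
shift([.6384,-.1753,.182]);print(env.get_state()['ft_torque'])"
```

```text
clock: 11.47
tcp_pos: [0.6347, -0.1766, 0.1881]
orientation: [-0.001, 0.459, 0.889, -0.001]
wrist_force: [1.3, -4.0, -17.6]
finger_gap: 0.0325
grip_force: 65.1
clock: 11.72
tcp_pos: [0.6347, -0.1766, 0.1883]
orientation: [-0.001, 0.459, 0.889, -0.001]
wrist_force: [-1.0, -5.4, -17.7]
finger_gap: 0.031
grip_force: 115.2
yaw x 125.38 q6 0.56 shift [-0.0011  0.0038  0.0063]
[-0.51354761 -0.63797993  0.04063552]
```

```bash
python3 - <<'E'
from h import *
for n,box in(("side",(295,165,340,200)),("top",(255,130,340,220))):
    c=cam(n);x0,y0,x1,y1=box
    hsv=cv2.cvtColor(c["img"],cv2.COLOR_RGB2HSV)[y0:y1,x0:x1]
    m=cv2.inRange(hsv,(18,90,60),(38,255,255)); v,u=np.nonzero(m)
    if len(u)>3:
        P=np.array([plane(c,a+x0,b+y0,.226)[:2] for a,b in zip(u,v)])
        w=np.linalg.svd(P-P.mean(0))[2][0]
        print(n,len(u),u.mean()+x0,v.mean()+y0,P.mean(0).round(4),"line yaw",np.degrees(np.arctan2(w[1],w[0])).round(1))
    r=cv2.inRange(hsv,(0,120,50),(8,255,255));v,u=np.nonzero(r);print(n,"red",len(u),u.mean()+x0 if len(u) else 0,v.mean()+y0 if len(u) else 0)
E
```

```text
side 11 311.6363636363636 185.27272727272728 [ 0.571 -0.107] line yaw -140.6
side red 0 0 0
top red 0 0 0
```

The line yaw (-140.6°) confirms the knob is at its end, about 1.6 rad. So the pin is holding. I'll open a little and re-close in steps, to see at what gap the button spring and the hard contact come.

```bash
python3 -m jog '[[1,0,0,0.003,0],[0,0,0,0.002,0],[0,0,0,0,0],[-0.08,0,0,0,0],[-0.08,0,0,0,0]]' 40
python3 -m jog '[[0.04,0,0,0,0],[0.04,0,0,0,0],[0.04,0,0,0,0]]' | tail -5
python3 -m jog '[[0.1,0,0,0,0],[0.1,0,0,0,0],[0.1,0,0,0,0]]'| tail -5
python3 -m jog '[[0.15,0,0,0,0],[0.15,0,0,0,0],[0.15,0,0,0,0]]'| tail -5
python3 -m jog '[[0.22,0,0,0,0],[0.22,0,0,0,0],[0.22,0,0,0,0]]'| tail -5
python3 -m jog '[[0.3,0,0,0,0],[0.3,0,0,0,0],[0.3,0,0,0,0]]'| tail -5
```

```text
clock: 12.23
tcp_pos: [0.636, -0.1763, 0.1865]
orientation: [0.002, 0.458, 0.889, -0.0]
wrist_force: [1.3, 0.5, 1.2]
finger_gap: 0.0459
grip_force: 0.7
tcp_pos: [0.6369, -0.1761, 0.1871]
orientation: [0.003, 0.458, 0.889, 0.001]
wrist_force: [1.4, 2.8, 6.9]
finger_gap: 0.0411
grip_force: 3.4
tcp_pos: [0.637, -0.1761, 0.1874]
orientation: [0.003, 0.458, 0.889, 0.001]
wrist_force: [2.1, 2.1, 7.2]
finger_gap: 0.0385
grip_force: 4.4
tcp_pos: [0.6362, -0.1767, 0.1876]
orientation: [0.002, 0.459, 0.889, 0.0]
wrist_force: [-1.4, 0.9, 8.7]
finger_gap: 0.0366
grip_force: 7.9
tcp_pos: [0.6352, -0.1774, 0.1879]
orientation: [0.002, 0.459, 0.888, -0.001]
wrist_force: [-5.1, -0.8, 11.7]
finger_gap: 0.0338
grip_force: 19.0
tcp_pos: [0.6352, -0.1774, 0.188]
orientation: [0.002, 0.459, 0.888, -0.001]
wrist_force: [-5.1, -0.7, 12.7]
finger_gap: 0.0331
grip_force: 43.6
```

```bash
for i in 1; do python3 -m jog '[[0.3,0,-0.001,-0.004,0],[0.3,0,0,0,0]]' | sed -n '2p;4,6p'; done
python3 -m jog '[[0.3,0,0,-0.003,0],[0.3,0,0,0,0]]' | sed -n '2p;4,6p'
python3 -m jog '[[0.3,0,0,-0.003,0],[0.3,0,0,0,0]]' | sed -n '2p;4,6p'
python3 -c "
from h import *
s=env.get_state();print(s['ft_torque'],s['wrist_force'],s['tcp_pos'],s['orientation'])"
```

```text
tcp_pos: [0.6351, -0.1774, 0.1891]
wrist_force: [3.4, -1.3, -4.6]
finger_gap: 0.0328
grip_force: 44.6
tcp_pos: [0.6351, -0.1773, 0.1907]
wrist_force: [3.7, -1.7, -5.8]
finger_gap: 0.0327
grip_force: 44.7
tcp_pos: [0.6351, -0.1773, 0.1936]
wrist_force: [4.2, -2.3, -5.6]
finger_gap: 0.0329
grip_force: 44.6
[-0.25493716 -1.20458427 -0.06200347] [ 4.17734176 -2.27060335 -5.64999546] [ 0.63505673 -0.17730385  0.19361382] [ 2.64645073e-04  4.58706169e-01  8.88587953e-01 -1.71110635e-04]
```

The head now slides with about 6 N of pull. Continuing straight up.

```bash
python3 -m jog '[[0.3,0,0,-0.004,0],[0.3,0,0,-0.006,0],[0.3,0,0,-0.006,0],[0.3,0,0,-0.006,0],[0.3,0,0,-0.006,0]]' | sed -n '2p;4,6p'
python3 -m jog '[[0.3,0,0,-0.006,0],[0.3,0,0,-0.006,0],[0.3,0,0,-0.006,0],[0.3,0,0,0,0]]' | sed -n '2p;4,6p'
```

```text
tcp_pos: [0.635, -0.1773, 0.2212]
wrist_force: [4.8, -3.7, -9.0]
finger_gap: 0.0329
grip_force: 44.3
tcp_pos: [0.6351, -0.1773, 0.2405]
wrist_force: [3.8, -1.7, -3.9]
finger_gap: 0.0329
grip_force: 44.7
```

```bash
python3 -m jog '[[0.3,0,0,-0.004,0],[0.3,0,0,-0.006,0],[0.3,0,0,-0.006,0],[0.3,0,0,-0.006,0],[0.3,0,0,-0.006,0]]' | sed -n '2p;4,6p'
python3 -m jog '[[0.3,0,0,-0.006,0],[0.3,0,0,-0.005,0],[0.3,0,0,-0.003,0],[0.3,0,0,0,0]]' | sed -n '2p;4,6p'
python3 - <<'E'
from h import *
s=cam("side")
cv2.imwrite("pics/crop6.png",cv2.resize(s["img"][90:240,262:412,::-1],None,fx=4,fy=4,interpolation=cv2.INTER_CUBIC))
E
```

```text
tcp_pos: [0.635, -0.1773, 0.267]
wrist_force: [5.7, -3.6, -8.1]
finger_gap: 0.0329
grip_force: 44.3
tcp_pos: [0.635, -0.1773, 0.2819]
wrist_force: [4.6, -1.8, -4.6]
finger_gap: 0.033
grip_force: 44.7
```

View pics/crop6.png

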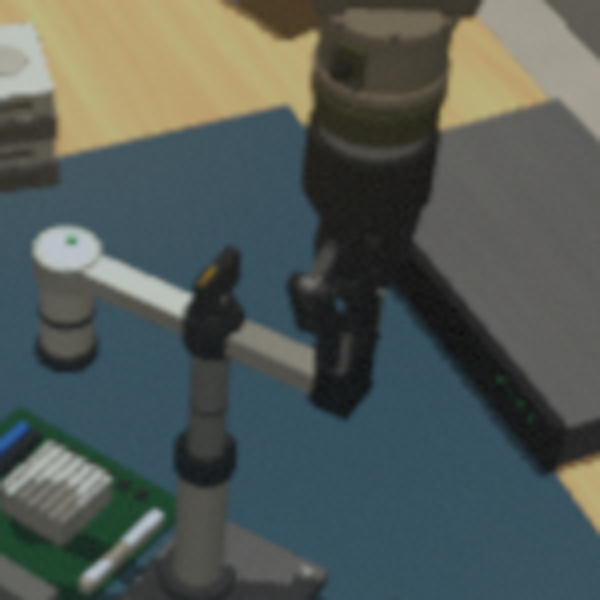

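The head is well up: the inner tube shows between crop (207,350) and the collar at (205,440), and the camera cap is at (67,248). About 6–8 mm are left, so I'll creep to the end stop.

```bash
for i in 1; do python3 -m jog '[[0.3,0,0,-0.002,0],[0.3,0,0,-0.002,0],[0.3,0,0,0,0]]' | sed -n '2p;3p;6p'; done
python3 -m jog '[[0.3,0,0,-0.002,0],[0.3,0,0,-0.001,0],[0.3,0,0,0,0]]' | sed -n '2p;3p;6p'
```

```text
tcp_pos: [0.635, -0.1773, 0.2853]
orientation: [0.0, 0.459, 0.889, -0.0]
grip_force: 44.7
tcp_pos: [0.635, -0.1773, 0.2882]
orientation: [0.0, 0.459, 0.889, -0.0]
grip_force: 44.6
```

```bash
python3 -m jog '[[0.3,0,0,-0.002,0],[0.3,0,0,0,0],[0.3,0,0,0,0]]' | sed -n '2,6p'
```

```text
tcp_pos: [0.635, -0.1773, 0.2887]
orientation: [-0.001, 0.459, 0.889, -0.0]
wrist_force: [6.5, -2.6, -12.1]
finger_gap: 0.0328
grip_force: 48.5
```

```bash
python3 -m jog '[[0.3,0,0,-0.001,0],[0.3,0,0,0,0],[0.3,0,0,0,0]]' | sed -n '1,6p'
python3 - <<'E'
from h import *
t,s=cam("top"),cam("side")
st=env.get_state();print(st["tcp_pos"],st["wrist_force"],np.abs(st["qvel"]).max())
cv2.imwrite("pics/side9.png",s["img"][:,:,::-1])
m=cv2.inRange(cv2.cvtColor(s["img"],cv2.COLOR_RGB2HSV),(40,80,60),(80,255,255))[140:165,270:290]
v,u=np.nonzero(m);print("green dot",u.mean()+270 if len(u) else None,v.mean()+140 if len(u) else None,"expected up 100mm",proj(s,[.5182,-.0034,.2879]))
E
```

```text
clock: 16.53
tcp_pos: [0.635, -0.1773, 0.2887]
orientation: [-0.001, 0.459, 0.889, -0.0]
wrist_force: [7.0, -4.1, -15.5]
finger_gap: 0.0324
grip_force: 48.1
[ 0.63493072 -0.17724026  0.2887099 ] [  7.52199881  -3.78543196 -15.4264702 ] 0.003071133089332599
green dot 280.0 148.0 expected up 100mm [279.09332864 147.77223586]
```

View pics/side9.png

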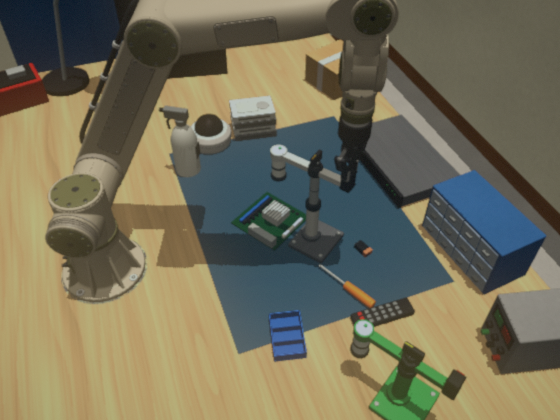

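The head is against the end stop: z has stopped at 0.2887 m while the pull rises to 15 N, and the cap's green dot at (280,148) matches the +100 mm prediction. The board, battery, driver and other things are where they were. Handing in while still squeezing.

```bash
python3 -c "
from workcell import env;print(env.hand_in())"
```

```text
the job is handed in; nothing more can be done
None
```

Job handed in at about 16.6 s: knob turned to its loose end, head pulled up past the first stop to the top stop (about 100 mm by pictures and force), and still held there with the grip squeezed at about 48 N; the first pull (up to 27 N) met a still-locked pin, so I eased off and re-squeezed.

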